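# Sort sugar loaves, garlic and garlic press into their kitchen places

### The arm

A 6-joint arm with a two-finger parallel gripper is mounted at the origin on the work surface. World frame = base frame: x ahead of the robot, y to its left, z up, the work surface at z = 0. Lengths are in m, angles in rad, forces in N, time in s.
With the tool pointing down it reaches from about 0.35 to 0.85 m from the base axis. Payload 8.1 kg.
Tool frame: the origin (TCP) lies on the centre line of the jaws, within the pads' length; the fingertips stand 14 mm ahead of it and the grasp point (between the pads) lies 5 mm behind it; z points along the fingers, y is the line along which they close (so a half turn about z gives the same grasp; the last joint's range is limited). The gripper opens to 85 mm and grips with 20 to 120 N. Pads are 22 mm wide; open, the fingers measure 114 mm over their backs; the gripper's body (76 mm by 85 mm) begins 54 mm behind the grasp point. The pads swing forward as they close: fully open they stand 13 mm farther back than shut.
Start: joints at [-1.367, 0.13, 1.488, -0, 1.523, -0.085], TCP at [0.171, -0.575, 0.245] pointing down, gripper open.
Joint ranges: [-2.96, 2.96], [-0.89, 2.26], [0.02, 2.5], [-1.34, 4.48], [0, 2.73], [-2.66, 2.66]. Speed limits (rad/s): [2.39, 2.39, 2.79, 3.14, 3.14, 3.14].

### API

Orientations are given as a rotation vector (axis times angle).
In Python, from rig import env, get_image gives the robot as it stands.
- The arm moves only by the tool move_arm, never from a script. Its argument "moves" is a list of rows, each an object with "gripper": the opening, from -1 (shut) to 1 (fully open); "delta_pos": the shift along the tool's x, y, z in mm, a list of three; "roll": the turn about the tool's z in rad. In form: [{"gripper": gripper, "delta_pos": [x, y, z], "roll": roll}, ...]. A call has 1 to 12 rows; each row is the pose to reach, as a shift and turn from the pose commanded when the call began, along the tool's axes at that moment; what a row does not reach only later rows make up. A row lasts 1/8 s, in which the tool goes at most 62.5 mm and 10.7 degrees, less where a joint would pass 70% of its speed; a pose out of reach is approached as far as the arm can. A call with a gripper value outside its range is refused whole. The fingers move at their own pace and stop on an object; the grip force is fixed at half the most. Time passes only in rows, so rows that repeat a pose let the fingers close. It gives the time, the measured TCP pose, the force, the opening and the grip force at its end, in the units of the state.
- env.state(): the state, without advancing time (a new reading comes with each control period).
- get_image(name): name is "side" or "top" or "wrist"; returns a dict with "pixels" (420x560x3 uint8, red, green, blue), "fx", "fy", "cx", "cy" (pixels), "D" ([k1, k2, p1, p2, k3] as OpenCV has them; the pictures are not rectified), "R" (3x3) and "t" (3): a world point X has camera coordinates R X + t. Camera axes: x right, y down, z forward; pixel columns grow to the right and rows downward; lengths in m; the calibration is good to about 2 mm. A picture is of the moment at which its call begins. There is no depth.
- env.hand_in(): hands the job in; it is judged then, once.
The state is a dict: "time": time; "q": joint angles; "joint_velocities": joint speeds; "effort": joint torques, N m; "tool_pos": TCP position; "eef_rot": TCP orientation; "ft_force": force on the tool from outside, world axes, zero at the start; "moment": the same for the moment, N m; "width": opening from 0.0 (shut) to 1.0 (fully open); "gripper_force": force on a finger pad.
Only numpy, scipy, OpenCV 4.12 (cv2) and the standard library are available. Lean on these libraries where they do the work, as an engineer would, in place of code of your own. Each camera call takes 0.05 s, during which the arm holds its last target. There are 200 camera calls.

### The job

Sort the things in front of you into their places: both garlic bulbs go into the wooden basket, each standing upright on its root end, and the steel garlic press lies flat in the dish rack's blue tray. Stack the two sugar loaves in the middle of the chopping board, the dark one below just as it lies (broad face down), and the golden one centred on it as it lies (narrow face down) and turned crosswise, so that the stack is level. Leave the pepper jar and the whisk where they are.

Things in the scene. Friction and masses are not known exactly. Their poses are not given: they have to be found in the camera images.
- sugar_dark: Dark-brown loaf of palm sugar, a solid tapered ingot about 130 g lying broad face down: broad face 84 x 46 mm, narrow face (on top) 72 x 36 mm, 28 mm high, all four sides sloping evenly. Origin at the centre of its underside, x along its length, z up. It can be gripped across its 46 mm width.
- sugar_pale: Golden-yellow loaf of palm sugar of the same shape and weight but lying the other way up, narrow face down: underside 72 x 36 mm, top 84 x 46 mm, 28 mm high. Origin at the centre of its underside, x along its length, z up.
- garlic_white: White garlic bulb standing on its root end: round, widest (48 mm across) at 18 mm height, flat foot 30 mm across, thin neck up to 52 mm height; about 60 g. Origin at the centre of the foot, z up through the neck.
- garlic_purple: Purple garlic bulb with pale stripes, same shape and size as the white one. Origin at the centre of the foot, z up through the neck.
- press: Steel garlic press lying flat, about 250 g: two parallel handles, together 28 mm wide, 18 mm high, from x = -78 to +40 mm, and a round head 34 mm across, 24 mm high, centred at x = +50 mm, with a small pin (28 mm high) at its rim, x = +72 mm at most. Origin near its centre of mass, on the underside; x along the handles to the head, z up. Grips well across the handles at the origin.
- tray: Blue sliding tray of the dish rack, fixed, pulled out towards the robot: open box 150 (x) x 205 (y) mm, walls and floor 4 mm, rim 24 mm high. Origin at the centre of its underside, x towards the rack, y along its length, z up. The steel rack (rails 124 mm high, plates to 0.2 m) begins 72 to 94 mm beyond the origin along +x, 40 mm above the counter.
- basket: Pale wooden slatted basket, fixed: open box 130 (x) x 165 (y) mm outside, walls and floor 5 mm thick, rim 34 mm high. Origin at the centre of its underside, y along its length, z up.
- board: Thick brown wooden chopping board, fixed: 150 (x) x 200 (y) mm, top 30 mm above the counter. Origin at the centre of its underside, z up.
- pepper_jar: Bystander: closed amber glass jar with a red cap, 44 mm across and 70 mm high, standing in the row among the things to sort. Origin at the centre of its underside.
- whisk: Bystander: orange silicone flat whisk, 250 mm long, lying on the counter at the robot's right. Origin near its middle on the underside, x along it towards the loops.
Mind the look-alikes: they are no part of the job. There is more than one size of the garlic_purple; the job needs the smaller.

How it is judged:
By the outcome, as a careful person would: the job done as asked, in the order asked, and still so for the second after the job is handed in, with the robot touching nothing.
It also fails if it takes over 122 s, if anything falls off the work surface, if the arm or the gripper's body presses on something with over 40 N, if the wrist force passes 120 N, or if a joint passes its speed limit or range.

## Working session

There is one attempt and no reset: what is moved stays moved. The work goes in short steps, Python scripts to look and compute and a tool call to move; the robot and the scene stay as the last step left them, time stands still between calls to the robot, and variables do not carry over. Pictures are saved under pics/ and viewed, at most 16 in all, crops included, and the job is handed in when it is done.

Besides the shell and the picture viewer there is one more tool, called after "Emit:" as name([rows], argument=value, ...), one row to a line, values as JSON. move_arm: Moves the arm, as the interface text tells. Its arguments: {"type":"object","properties":{"moves":{"type":"array"}},"required":["moves"]}

```bash
mkdir -p pics
cat > h.py <<'E'
import numpy as np, cv2
from rig import env, get_image
def snap(name,fn):
    im=get_image(name); cv2.imwrite('pics/'+fn,im['pixels'][:,:,::-1]); np.savez('pics/'+fn+'.npz',**{k:np.array(v) for k,v in im.items()}); return im
def load(fn): return dict(np.load('pics/'+fn+'.npz'))
def K(im): return np.array([[im['fx'],0,im['cx']],[0,im['fy'],im['cy']],[0,0,1]],float)
def px2w(im,uv,z):
    uv=np.array(uv,float).reshape(-1,1,2); n=cv2.undistortPoints(uv,K(im),np.array(im['D'],float)).reshape(-1,2)
    R=np.array(im['R']);c=-R.T@np.array(im['t']); d=np.c_[n,np.ones(len(n))]@R
    z=np.broadcast_to(z,len(n)); return c+d*((z-c[2])/d[:,2])[:,None]
def w2px(im,P):
    return cv2.projectPoints(np.array(P,float).reshape(-1,3),cv2.Rodrigues(np.array(im['R'],float))[0],np.array(im['t'],float),K(im),np.array(im['D'],float))[0].reshape(-1,2)
E
python3 - <<'E'
from h import *
for n in('top','side','wrist'):
    im=snap(n,n+'0.png'); R=np.array(im['R']);print(n,-R.T@np.array(im['t']),R[2],im['fx'])
print(env.state())
E
```

```text
top [ 0.29085668 -0.09230525  1.08980873] [ 0.18501149 -0.00798068 -0.98270395] 484.6228329554475
side [0.46287163 0.70087026 0.92440933] [ 0.00158891 -0.6538721  -0.75660343] 472.3102901127405
wrist [ 0.2356406  -0.55549747  0.37287948] [-0.25783662 -0.07503109 -0.96327079] 365.3873751991418
{'time': 0.15, 'q': array([-1.36742991e+00,  1.31008528e-01,  1.48906220e+00,  4.82973394e-05,
        1.52302600e+00, -8.54172838e-02]), 'joint_velocities': array([ 5.84911370e-04, -2.96035408e-03, -1.91673355e-03,  3.69071070e-05,
       -8.37051653e-04, -1.93158969e-04]), 'effort': array([ 1.73680062e-03, -5.70064187e+01, -5.01156056e+01, -1.00947248e-04,
        9.60858160e-03, -1.01871032e-05]), 'tool_pos': array([ 0.17081355, -0.57472876,  0.2444548 ]), 'eef_rot': array([-3.10741186e+00, -4.51825663e-01,  6.35770158e-05]), 'ft_force': array([-0.99391487, -0.32549803, -0.39295364]), 'moment': array([0.03633036, 0.03802375, 0.02652189]), 'gripper_force': 0.0, 'width': 0.996962670009151}
```

View pics/top0.png

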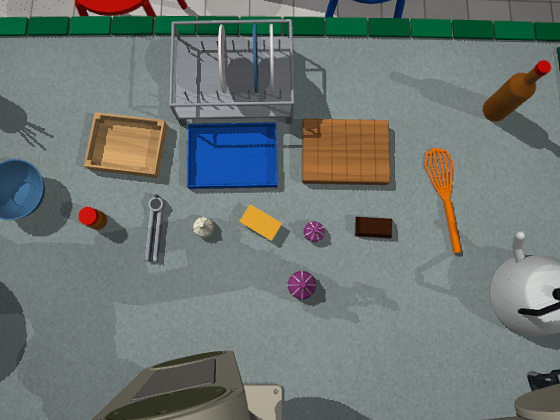

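View pics/side0.png

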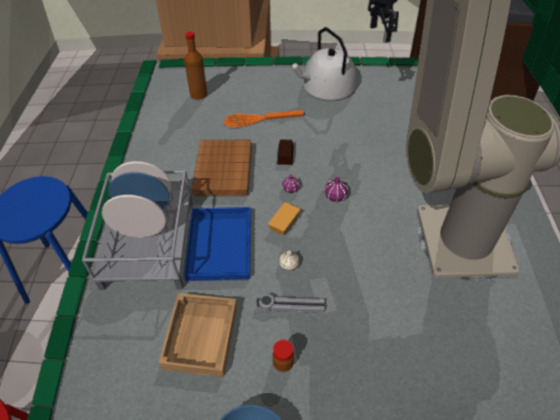

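The top view shows the basket (125,145), tray (233,155), board (346,152), jar (92,217), press (154,230), white bulb (204,227), golden loaf (261,222), small purple bulb (314,231), dark loaf (374,227) and the large look-alike bulb (302,285).

```bash
cat > m.py <<'E'
from h import *
def seg(im,box,f):
    p=im['pixels']; hsv=cv2.cvtColor(p,cv2.COLOR_RGB2HSV).astype(int); u0,v0,u1,v1=box
    m=np.zeros(p.shape[:2],np.uint8); m[v0:v1,u0:u1]=f(hsv)[v0:v1,u0:u1]
    n,l,s,c=cv2.connectedComponentsWithStats(m); k=1+np.argmax(s[1:,4]); return (l==k).astype(np.uint8)
def rect(m):
    c=max(cv2.findContours(m,0,1)[0],key=cv2.contourArea); return cv2.minAreaRect(c)
gold=lambda h:(abs(h[...,0]-20)<8)&(h[...,1]>150)
dark=lambda h:(h[...,2]<75)&(h[...,1]>90)&((h[...,0]<20)|(h[...,0]>170))
purp=lambda h:(h[...,0]>135)&(h[...,0]<170)&(h[...,1]>50)
white=lambda h:(h[...,2]>130)&(h[...,0]<50)&(h[...,1]>15)
blue=lambda h:(abs(h[...,0]-112)<8)&(h[...,1]>180)
wood=lambda h:(h[...,0]<25)&(h[...,1]>60)
T=[('gold',(235,200,290,245),gold,.028),('dark',(350,212,398,242),dark,.028),('purp',(300,217,330,246),purp,.018),('white',(190,212,220,243),white,.018),('big',(285,265,320,302),purp,.02),('tray',(180,115,285,195),blue,.024),('basket',(78,105,172,182),wood,.034),('board',(296,112,396,190),wood,.030)]
S=[('gold',(262,198,306,238),gold,.028),('dark',(270,135,300,170),dark,.028),('purp',(278,172,304,196),purp,.018),('white',(275,245,302,273),white,.018),('tray',(185,200,256,282),blue,.024),('basket',(158,288,240,375),wood,.034),('board',(190,135,255,198),wood,.030)]
if __name__=='__main__':
  for fn,L in(('top0.png',T),('side0.png',S)):
    im=load(fn)
    for n,b,f,z in L:
        m=seg(im,b,f); r=rect(m); q=cv2.boxPoints(r); W=px2w(im,q,z); c=px2w(im,[r[0]],z)[0]
        e=W[1]-W[0],W[2]-W[1]; L2=sorted(e,key=np.linalg.norm)
        a=L2[1]; print(fn[:3],n,int(m.sum()),'c',c[:2].round(4),'size',[round(np.linalg.norm(x)*1e3,1) for x in L2],'yaw',round(np.degrees(np.arctan2(a[1],a[0]))%180,1))
  im=load('top0.png'); p=im['pixels'][100:260,70:410]; cv2.imwrite('pics/crop.png',cv2.resize(p[:,:,::-1],None,fx=2.35,fy=2.35,interpolation=cv2.INTER_CUBIC))
E
python3 m.py
```

```text
top gold 755 c [ 0.457  -0.0596] size [np.float64(45.3), np.float64(83.6)] yaw 59.1
top dark 677 c [ 0.4481 -0.3109] size [np.float64(42.2), np.float64(80.6)] yaw 87.0
top purp 316 c [ 0.4394 -0.1793] size [np.float64(44.9), np.float64(45.1)] yaw 179.3
top white 217 c [0.449  0.0709] size [np.float64(40.4), np.float64(40.6)] yaw 1.8
top big 584 c [ 0.3205 -0.1515] size [np.float64(58.8), np.float64(60.0)] yaw 45.2
top tray 5701 c [0.6125 0.0089] size [np.float64(153.4), np.float64(207.9)] yaw 91.6
top basket 4351 c [0.6336 0.2502] size [np.float64(139.2), np.float64(183.4)] yaw 82.7
top board 5684 c [ 0.621 -0.253] size [np.float64(155.2), np.float64(204.5)] yaw 90.7
sid gold 530 c [ 0.4578 -0.0526] size [np.float64(50.9), np.float64(97.9)] yaw 61.4
sid dark 314 c [ 0.4507 -0.2961] size [np.float64(39.1), np.float64(99.1)] yaw 87.1
sid purp 230 c [ 0.4382 -0.1786] size [np.float64(53.3), np.float64(53.7)] yaw 54.0
sid white 261 c [0.4499 0.0692] size [np.float64(44.7), np.float64(48.2)] yaw 128.1
sid tray 4306 c [0.6177 0.0226] size [np.float64(164.3), np.float64(212.8)] yaw 92.1
sid basket 5010 c [0.6383 0.2632] size [np.float64(150.1), np.float64(191.1)] yaw 88.1
sid board 3054 c [ 0.626  -0.2325] size [np.float64(172.8), np.float64(217.4)] yaw 92.1
```

View pics/crop.png

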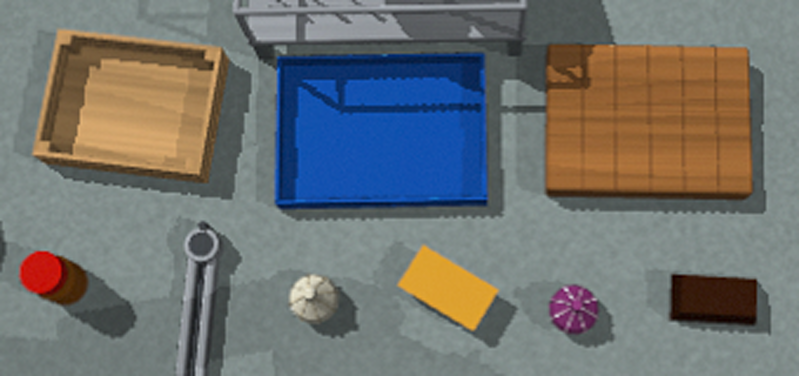

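```bash
cat >> h.py <<'E'
def goto(x,y,z,yaw):
    """tool-axis deltas (mm) and roll for tool-x yaw (deg) from the current pose"""
    s=env.state(); R=cv2.Rodrigues(s['eef_rot'])[0]; d=R.T@(np.array([x,y,z])-s['tool_pos'])*1e3
    c=np.degrees(np.arctan2(R[1,0],R[0,0])); r=np.radians((c-yaw+180)%360-180)
    print('delta',d.round(1),'roll',round(r,3),'yaw now',round(c,2),'pos',s['tool_pos'].round(4),'w',round(s['width'],3),'gf',round(s['gripper_force'],1),'q',s['q'].round(2),'t',s['time'])
E
python3 - <<'E'
from h import *
im=load('top0.png')
f=lambda L:np.array(L)/2.35+[70,100]-.3
def box(n,L,z):
    W=px2w(im,f(L),z)[:,:2]; c=W.mean(0); a=(W[0]+W[1]-W[2]-W[3])/2; b=(W[0]+W[3]-W[1]-W[2])/2
    print(n,c.round(4),'x',np.linalg.norm(a).round(4),'y',np.linalg.norm(b).round(4),'yaw',np.degrees(np.arctan2(a[1],a[0])).round(1),(np.degrees(np.arctan2(b[1],b[0]))-90).round(1))
box('basket',[(62,30),(227,48),(207,176),(35,155)],.034)
box('board',[(547,46),(748,47),(750,191),(547,191)],.03)
box('tray',[(278,57),(487,55),(487,202),(277,203)],.024)
box('gold',[(423,246),(498,293),(474,331),(398,283)],.028)
box('darktop',[(674,276),(754,279),(754,314),(674,311)],.028)
print(px2w(im,[(155.5,203.4)],.024),px2w(im,[(150.5,262)],.018))
sd=load('side0.png'); print(px2w(sd,[(266,301)],.024),px2w(sd,[(326,304)],.01))
goto(.40,.07,.25,90)
E
```

```text
basket [0.6369 0.249 ] x 0.1293 y 0.1674 yaw -6.4 -6.6
board [ 0.6251 -0.2521] x 0.1465 y 0.197 yaw -0.9 0.4
tray [0.6142 0.0064] x 0.1483 y 0.2039 yaw 1.2 0.8
gold [ 0.4567 -0.0598] x 0.0425 y 0.0846 yaw -32.2 -32.0
darktop [ 0.4517 -0.3112] x 0.0335 y 0.0761 yaw -1.7 -1.8
[[0.49854303 0.17629326 0.024     ]] [[0.36782107 0.18217287 0.018     ]]
[[0.49830455 0.18030392 0.024     ]] [[0.36669018 0.18139436 0.01      ]]
delta [ 403.3 -552.8   -4.6] roll -1.282 yaw now 16.55 pos [ 0.1708 -0.5747  0.2445] w 0.997 gf 0.0 q [-1.37  0.13  1.49  0.    1.52 -0.09] t 0.15
```

```bash
python3 -c "
from h import *
goto(.449,.070,.15,83.5)"
```

```text
delta [ 450.3 -538.7   95.3] roll -1.169 yaw now 16.55 pos [ 0.1708 -0.5747  0.2445] w 0.997 gf 0.0 q [-1.37  0.13  1.49  0.    1.52 -0.09] t 0.15
```

Emit:
move_arm([
  {"gripper": 1, "delta_pos": [225, -270, 20], "roll": -0.6},
  {"gripper": 1, "delta_pos": [450, -539, 60], "roll": -1.169},
  {"gripper": 1, "delta_pos": [450, -539, 60], "roll": -1.169},
  {"gripper": 1, "delta_pos": [450, -539, 60], "roll": -1.169},
  {"gripper": 1, "delta_pos": [450, -539, 60], "roll": -1.169},
  {"gripper": 1, "delta_pos": [450, -539, 60], "roll": -1.169},
  {"gripper": 1, "delta_pos": [450, -539, 60], "roll": -1.169},
  {"gripper": 1, "delta_pos": [450, -539, 95], "roll": -1.169},
  {"gripper": 1, "delta_pos": [450, -539, 95], "roll": -1.169},
  {"gripper": 1, "delta_pos": [450, -539, 95], "roll": -1.169},
  {"gripper": 1, "delta_pos": [450, -539, 95], "roll": -1.169},
  {"gripper": 1, "delta_pos": [450, -539, 95], "roll": -1.169},
])

```text
time: 1.65
tool_pos: [0.4486, 0.0728, 0.1491]
eef_rot: [-2.339, -2.095, 0.001]
ft_force: [0.0, -1.0, -1.0]
width: 1.0
gripper_force: 0.0
```

Run:
```python
from h import *
im=snap('wrist','w1.png'); print(w2px(im,[(.449,.07,.018),(.449,.07,.052)]))
goto(.449,.070,.017,83.5)
```

```text
[[280.7482865  206.37924514]
 [280.91486694 220.17396308]]
delta [ -3.7   0.7 131.8] roll 0.004 yaw now 83.7 pos [0.4489 0.0736 0.1488] w 1.003 gf 0.0 q [ 0.05 -0.2   1.99  0.    1.35  0.16] t 1.7
```

View pics/w1.png

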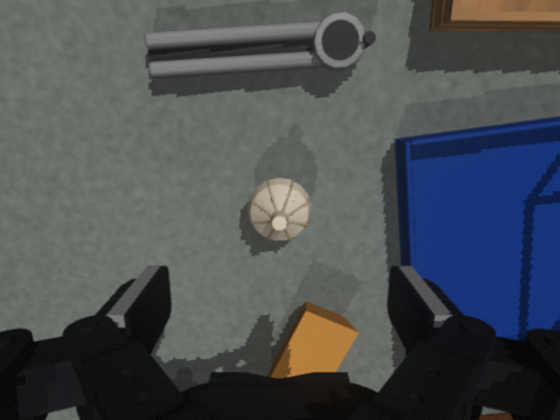

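The wrist view shows the white bulb at (280,209), within 2 mm of where I measured it, and nothing in the fingers' way.

Emit:
move_arm([
  {"gripper": 1, "delta_pos": [-5, 0, 50], "roll": 0},
  {"gripper": 1, "delta_pos": [-5, 0, 95], "roll": 0},
  {"gripper": 1, "delta_pos": [-5, 0, 120], "roll": 0},
  {"gripper": 1, "delta_pos": [-5, 0, 132], "roll": 0},
  {"gripper": 1, "delta_pos": [-5, 0, 132], "roll": 0},
  {"gripper": -1, "delta_pos": [-5, 0, 132], "roll": 0},
  {"gripper": -1, "delta_pos": [-5, 0, 132], "roll": 0},
  {"gripper": -1, "delta_pos": [-5, 0, 132], "roll": 0},
  {"gripper": -1, "delta_pos": [-5, 0, 132], "roll": 0},
  {"gripper": -1, "delta_pos": [-5, 0, 132], "roll": 0},
])

```text
time: 2.95
tool_pos: [0.4493, 0.0648, 0.0202]
eef_rot: [2.342, 2.092, 0.002]
ft_force: [-5.6, -0.6, 13.8]
width: 0.512
gripper_force: 59.2
```

```bash
python3 -c "
from h import *
goto(.633,.21,.12,83.5)"
```

```text
delta [165.  166.4 -99.5] roll 0.001 yaw now 83.54 pos [0.4493 0.0648 0.0202] w 0.512 gf 59.2 q [ 0.03 -0.02  2.09 -0.    1.08  0.14] t 2.95
```

Emit:
move_arm([
  {"gripper": -1, "delta_pos": [0, 0, -30], "roll": 0},
  {"gripper": -1, "delta_pos": [0, 0, -80], "roll": 0},
  {"gripper": -1, "delta_pos": [0, 0, -100], "roll": 0},
  {"gripper": -1, "delta_pos": [0, 0, -100], "roll": 0},
])

```text
time: 3.45
tool_pos: [0.45, 0.0648, 0.1207]
eef_rot: [2.341, 2.09, 0.006]
ft_force: [-0.4, -0.5, -0.3]
width: 0.512
gripper_force: 61.7
```

Run:
```python
from h import *
im=snap('side','s1.png'); s=env.state(); u,v=w2px(im,[s['tool_pos']])[0].astype(int); print(u,v)
c=im['pixels'][v-60:v+60,u-80:u+80,::-1]; w=snap('wrist','w2.png')['pixels'][:,:,::-1]
cv2.imwrite('pics/c1.png',np.hstack([cv2.resize(c,(480,360)),cv2.resize(w[200:],(320,126)).repeat(1,0) if 0 else cv2.copyMakeBorder(cv2.resize(w,(320,240)),0,120,0,0,0)]))
goto(.6413,.287,.12,83.5)
```

```text
288 232
delta [242.7 167.2  -2.4] roll 0.0 yaw now 83.53 pos [0.4478 0.0647 0.1177] w 0.513 gf 61.6 q [ 0.03 -0.18  2.03 -0.    1.29  0.14] t 3.55
```

View pics/c1.png

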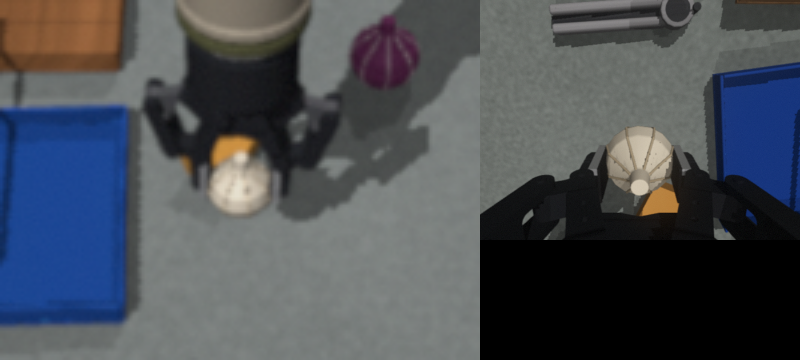

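The picture shows the white bulb upright between the pads (side crop (240,185)), about 4 mm off centre, well held.

Emit:
move_arm([
  {"gripper": -1, "delta_pos": [61, 42, -2], "roll": 0},
  {"gripper": -1, "delta_pos": [110, 75, -2], "roll": 0},
  {"gripper": -1, "delta_pos": [160, 110, -2], "roll": 0},
  {"gripper": -1, "delta_pos": [205, 140, -2], "roll": 0},
  {"gripper": -1, "delta_pos": [230, 160, -2], "roll": 0},
  {"gripper": -1, "delta_pos": [239, 167, -2], "roll": 0},
  {"gripper": -1, "delta_pos": [239, 167, -2], "roll": 0},
  {"gripper": -1, "delta_pos": [239, 167, 30], "roll": 0},
  {"gripper": -1, "delta_pos": [239, 167, 60], "roll": 0},
  {"gripper": -1, "delta_pos": [239, 167, 75], "roll": 0},
  {"gripper": -1, "delta_pos": [239, 167, 75], "roll": 0},
])

```text
time: 4.92
tool_pos: [0.6397, 0.2822, 0.0418]
eef_rot: [-2.343, -2.091, 0.005]
ft_force: [0.1, 0.0, -0.6]
width: 0.512
gripper_force: 61.6
```

```bash
python3 -c "
from h import *
goto(.6413,.283,.0265,83.5); print(env.state()['ft_force'])"
```

```text
delta [ 1.   1.6 15.3] roll -0.0 yaw now 83.48 pos [0.6397 0.2822 0.0418] w 0.512 gf 61.6 q [ 0.34  0.56  1.35 -0.    1.24  0.46] t 4.925
[ 0.10759824  0.03586004 -0.58236883]
```

Emit:
move_arm([
  {"gripper": -1, "delta_pos": [0, 0, 8], "roll": 0},
  {"gripper": -1, "delta_pos": [0, 0, 15], "roll": 0},
  {"gripper": -1, "delta_pos": [0, 0, 15], "roll": 0},
  {"gripper": 0.2, "delta_pos": [0, 0, 15], "roll": 0},
  {"gripper": 0.5, "delta_pos": [0, 0, 15], "roll": 0},
  {"gripper": 0.5, "delta_pos": [0, 0, 15], "roll": 0},
  {"gripper": 0.5, "delta_pos": [0, 0, 15], "roll": 0},
  {"gripper": 0.5, "delta_pos": [0, 0, -5], "roll": 0},
  {"gripper": 0.5, "delta_pos": [0, 0, -45], "roll": 0},
  {"gripper": 1, "delta_pos": [0, 0, -100], "roll": 0},
  {"gripper": 1, "delta_pos": [0, 0, -110], "roll": 0},
])

```text
time: 6.3
tool_pos: [0.6444, 0.2846, 0.1617]
eef_rot: [2.34, 2.09, 0.016]
ft_force: [0.1, 0.1, 0.8]
width: 1.0
gripper_force: 0.0
```

Run:
```python
from h import *
im=snap('wrist','w3.png'); print(w2px(im,[(.6413,.285,.023),(.6413,.285,.057)]))
goto(.439,-.179,.12,90)
```

```text
[[273.44838081 201.01333981]
 [273.21643663 213.47990811]]
delta [-483.7 -151.7   37.3] roll -0.113 yaw now 83.53 pos [0.6439 0.2844 0.1606] w 1.001 gf 0.0 q [0.34 0.45 1.27 0.   1.42 0.46] t 6.35
```

View pics/w3.png

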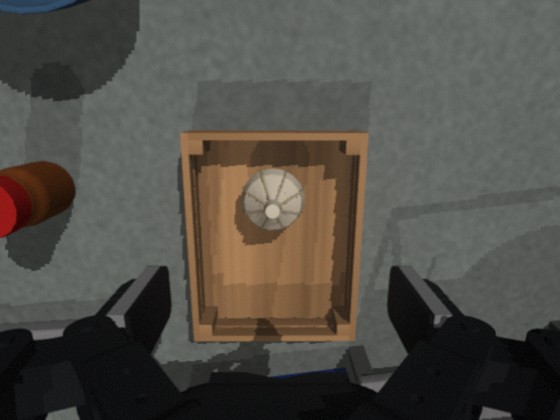

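White stands upright in the basket at (273,205), near the middle of the far half. Next is the small purple bulb.

Emit:
move_arm([
  {"gripper": 1, "delta_pos": [-484, -152, 10], "roll": -0.113},
  {"gripper": 1, "delta_pos": [-484, -152, 10], "roll": -0.113},
  {"gripper": 1, "delta_pos": [-484, -152, 10], "roll": -0.113},
  {"gripper": 1, "delta_pos": [-484, -152, 10], "roll": -0.113},
  {"gripper": 1, "delta_pos": [-484, -152, 10], "roll": -0.113},
  {"gripper": 1, "delta_pos": [-484, -152, 10], "roll": -0.113},
  {"gripper": 1, "delta_pos": [-484, -152, 10], "roll": -0.113},
  {"gripper": 1, "delta_pos": [-484, -152, 10], "roll": -0.113},
  {"gripper": 1, "delta_pos": [-484, -152, 10], "roll": -0.113},
  {"gripper": 1, "delta_pos": [-484, -152, 10], "roll": -0.113},
  {"gripper": 1, "delta_pos": [-484, -152, 10], "roll": -0.113},
])

```text
time: 7.72
tool_pos: [0.4359, -0.1791, 0.1431]
eef_rot: [-2.219, -2.223, -0.0]
ft_force: [0.6, 0.9, -0.4]
width: 1.0
gripper_force: 0.0
```

```bash
cat >> m.py <<'E'
def circ(im,f,box,z):
    m=seg(im,box,f); c=max(cv2.findContours(m,0,1)[0],key=cv2.contourArea); (u,v),r=cv2.minEnclosingCircle(c)
    W=px2w(im,[(u,v),(u+r,v)],z); return (u,v,r),W[0].round(4),np.linalg.norm(W[1]-W[0])*2
E
python3 - <<'E'
from m import *
im=snap('wrist','w4.png'); print(w2px(im,[(.439,-.179,.018)]),circ(im,purp,(200,150,360,300),.018))
goto(.439,-.179,.019,90)
E
```

```text
[[283.86011118 204.88374752]] ((283.8821716308594, 204.52578735351562, 32.543296813964844), array([ 0.439 , -0.1787,  0.018 ]), np.float64(0.04675508935188179))
delta [ -0.    3.  124.1] roll 0.002 yaw now 90.12 pos [ 0.436  -0.179   0.1431] w 0.999 gf 0.0 q [-0.5  -0.15  1.96  0.    1.34 -0.5 ] t 7.775
```

Emit:
move_arm([
  {"gripper": 1, "delta_pos": [0, 3, 50], "roll": 0},
  {"gripper": 1, "delta_pos": [0, 3, 95], "roll": 0},
  {"gripper": 1, "delta_pos": [0, 3, 115], "roll": 0},
  {"gripper": 1, "delta_pos": [0, 3, 123], "roll": 0},
  {"gripper": 1, "delta_pos": [0, 3, 123], "roll": 0},
  {"gripper": -1, "delta_pos": [0, 3, 123], "roll": 0},
  {"gripper": -1, "delta_pos": [0, 3, 123], "roll": 0},
  {"gripper": -1, "delta_pos": [0, 3, 123], "roll": 0},
  {"gripper": -1, "delta_pos": [0, 3, 123], "roll": 0},
  {"gripper": -1, "delta_pos": [0, 3, 123], "roll": 0},
])

```text
time: 9.02
tool_pos: [0.4394, -0.1809, 0.0221]
eef_rot: [2.22, 2.22, 0.001]
ft_force: [-4.6, 2.3, 12.8]
width: 0.512
gripper_force: 59.3
```

```bash
python3 -c "
from h import *
goto(.6327,.209,.13,83.5)"
```

```text
delta [ 389.8  193.4 -107.8] roll 0.113 yaw now 89.99 pos [ 0.4394 -0.1809  0.0221] w 0.512 gf 59.3 q [-0.5   0.03  2.03  0.    1.08 -0.5 ] t 9.025
```

Emit:
move_arm([
  {"gripper": -1, "delta_pos": [0, 0, -50], "roll": 0},
  {"gripper": -1, "delta_pos": [0, 0, -108], "roll": 0},
  {"gripper": -1, "delta_pos": [390, 193, -108], "roll": 0.113},
  {"gripper": -1, "delta_pos": [390, 193, -108], "roll": 0.113},
  {"gripper": -1, "delta_pos": [390, 193, -108], "roll": 0.113},
  {"gripper": -1, "delta_pos": [390, 193, -108], "roll": 0.113},
  {"gripper": -1, "delta_pos": [390, 193, -108], "roll": 0.113},
  {"gripper": -1, "delta_pos": [390, 193, -108], "roll": 0.113},
  {"gripper": -1, "delta_pos": [390, 193, -108], "roll": 0.113},
  {"gripper": -1, "delta_pos": [390, 193, -108], "roll": 0.113},
  {"gripper": -1, "delta_pos": [390, 193, -108], "roll": 0.113},
])

```text
time: 10.4
tool_pos: [0.6312, 0.2094, 0.128]
eef_rot: [2.343, 2.093, -0.001]
ft_force: [-0.4, -1.2, -0.5]
width: 0.513
gripper_force: 61.8
```

```bash
python3 -c "
from h import *
goto(.6327,.209,.0275,83.5);print(env.state()['ft_force'])"
```

```text
delta [ -0.2   1.6 100.5] roll 0.001 yaw now 83.56 pos [0.6312 0.2094 0.128 ] w 0.513 gf 61.8 q [ 0.24  0.38  1.41 -0.    1.35  0.36] t 10.4
[-0.41623174 -1.23888777 -0.45263424]
```

Emit:
move_arm([
  {"gripper": -1, "delta_pos": [0, 1, 45], "roll": 0},
  {"gripper": -1, "delta_pos": [0, 1, 80], "roll": 0},
  {"gripper": -1, "delta_pos": [0, 1, 94], "roll": 0},
  {"gripper": -1, "delta_pos": [0, 1, 100], "roll": 0},
  {"gripper": -1, "delta_pos": [0, 1, 100], "roll": 0},
  {"gripper": 0.2, "delta_pos": [0, 1, 100], "roll": 0},
  {"gripper": 0.5, "delta_pos": [0, 1, 100], "roll": 0},
  {"gripper": 0.5, "delta_pos": [0, 1, 100], "roll": 0},
  {"gripper": 0.5, "delta_pos": [0, 1, 80], "roll": 0},
  {"gripper": 0.5, "delta_pos": [0, 1, 40], "roll": 0},
  {"gripper": 1, "delta_pos": [0, 1, -20], "roll": 0},
  {"gripper": 1, "delta_pos": [0, 1, -20], "roll": 0},
])

```text
time: 11.9
tool_pos: [0.637, 0.2107, 0.158]
eef_rot: [2.338, 2.088, 0.019]
ft_force: [0.7, -0.2, -0.1]
width: 0.998
gripper_force: 0.0
```

Run:
```python
from h import *
im=snap('wrist','w5.png')
goto(.4485,.18,.13,-2)
```

```text
delta [ -51.1 -182.3   22.6] roll 1.493 yaw now 83.53 pos [0.6352 0.2102 0.1542] w 1.003 gf 0.0 q [ 0.24  0.36  1.39 -0.    1.38  0.36] t 11.95
```

View pics/w5.png

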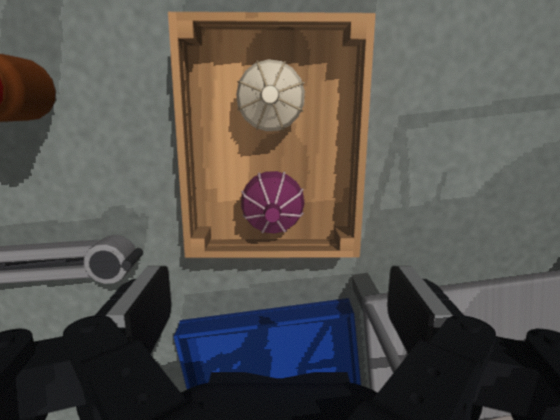

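Both bulbs stand upright in the basket, white at (270,95) and purple at (272,205). Now the press.

Emit:
move_arm([
  {"gripper": 1, "delta_pos": [-51, -182, 5], "roll": 1.493},
  {"gripper": 1, "delta_pos": [-51, -182, 5], "roll": 1.493},
  {"gripper": 1, "delta_pos": [-51, -182, 5], "roll": 1.493},
  {"gripper": 1, "delta_pos": [-51, -182, 5], "roll": 1.493},
  {"gripper": 1, "delta_pos": [-51, -182, 5], "roll": 1.493},
  {"gripper": 1, "delta_pos": [-51, -182, 5], "roll": 1.493},
  {"gripper": 1, "delta_pos": [-51, -182, 5], "roll": 1.493},
  {"gripper": 1, "delta_pos": [-51, -182, 5], "roll": 1.493},
  {"gripper": 1, "delta_pos": [-51, -182, 5], "roll": 1.493},
  {"gripper": 1, "delta_pos": [-51, -182, 5], "roll": 1.493},
])

```text
time: 13.2
tool_pos: [0.4455, 0.1792, 0.143]
eef_rot: [3.141, -0.049, -0.001]
ft_force: [-0.0, -0.6, 0.1]
width: 1.003
gripper_force: 0.0
```

Run:
```python
from h import *
im=snap('wrist','w6.png'); print(w2px(im,[(.4985,.178,.024),(.4485,.18,.018),(.37,.182,.018)]))
goto(.4485,.18,.018,-2)
```

```text
[[278.14048581 129.56219155]
 [277.6120827  200.43940049]
 [278.34098698 298.78267929]]
delta [  2.9  -0.9 125.1] roll 0.003 yaw now -1.82 pos [0.4456 0.1792 0.1431] w 1.0 gf 0.0 q [ 0.28 -0.12  1.93  0.    1.33  1.88] t 13.25
```

View pics/w6.png

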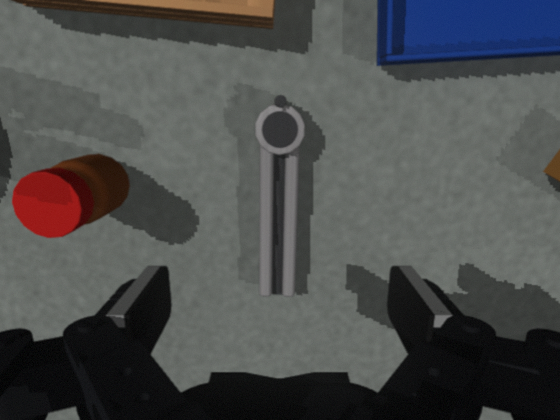

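The wrist view shows the press head at (280,129) and the handle end at (278,295), both as predicted, with the jar clear of the fingers.

Emit:
move_arm([
  {"gripper": 1, "delta_pos": [3, -1, 50], "roll": 0},
  {"gripper": 1, "delta_pos": [3, -1, 95], "roll": 0},
  {"gripper": 0.4, "delta_pos": [3, -1, 115], "roll": 0},
  {"gripper": 0, "delta_pos": [3, -1, 125], "roll": 0},
  {"gripper": -1, "delta_pos": [3, -1, 125], "roll": 0},
  {"gripper": -1, "delta_pos": [3, -1, 125], "roll": 0},
  {"gripper": -1, "delta_pos": [3, -1, 125], "roll": 0},
  {"gripper": -1, "delta_pos": [3, -1, 125], "roll": 0},
  {"gripper": -1, "delta_pos": [3, -1, 125], "roll": 0},
  {"gripper": -1, "delta_pos": [3, -1, 95], "roll": 0},
  {"gripper": -1, "delta_pos": [3, -1, 55], "roll": 0},
  {"gripper": -1, "delta_pos": [3, -1, 25], "roll": 0},
])

```text
time: 14.75
tool_pos: [0.4491, 0.1803, 0.1198]
eef_rot: [-3.141, 0.055, -0.001]
ft_force: [0.5, -0.0, -2.8]
width: 0.312
gripper_force: 60.3
```

```bash
python3 -c "
from h import *
goto(.602,.009,.12,91);print(env.state()['ft_force'])"
```

```text
delta [ 1.588e+02  1.658e+02 -1.000e-01] roll -1.623 yaw now -2.01 pos [0.4491 0.1803 0.1198] w 0.312 gf 60.3 q [ 0.28 -0.09  1.95 -0.    1.28  1.88] t 14.75
[ 0.49596982 -0.02782452 -2.84142863]
```

Emit:
move_arm([
  {"gripper": -1, "delta_pos": [5, 10, 0], "roll": -0.18},
  {"gripper": -1, "delta_pos": [15, 20, 0], "roll": -0.36},
  {"gripper": -1, "delta_pos": [30, 40, 0], "roll": -0.54},
  {"gripper": -1, "delta_pos": [50, 60, 0], "roll": -0.72},
  {"gripper": -1, "delta_pos": [70, 80, 0], "roll": -0.9},
  {"gripper": -1, "delta_pos": [95, 100, 0], "roll": -1.08},
  {"gripper": -1, "delta_pos": [115, 125, 0], "roll": -1.26},
  {"gripper": -1, "delta_pos": [140, 150, 0], "roll": -1.44},
  {"gripper": -1, "delta_pos": [155, 162, 0], "roll": -1.62},
  {"gripper": -1, "delta_pos": [159, 166, 0], "roll": -1.623},
  {"gripper": -1, "delta_pos": [159, 166, 0], "roll": -1.623},
])

```text
time: 16.12
tool_pos: [0.6015, 0.0089, 0.1179]
eef_rot: [-2.207, -2.235, 0.001]
ft_force: [0.4, 0.1, -3.1]
width: 0.313
gripper_force: 60.2
```

```bash
python3 -c "
from h import *
goto(.602,.009,.0235,91);print(env.state()['ft_force'])"
```

```text
delta [ 0.1  0.6 94.4] roll -0.005 yaw now 90.73 pos [0.6015 0.0089 0.1179] w 0.313 gf 60.2 q [-0.07  0.23  1.62  0.    1.3  -0.08] t 16.125
[ 0.42534564  0.12488758 -3.11181733]
```

Emit:
move_arm([
  {"gripper": -1, "delta_pos": [0, 0, 45], "roll": 0},
  {"gripper": -1, "delta_pos": [0, 0, 78], "roll": 0},
  {"gripper": -1, "delta_pos": [0, 0, 90], "roll": 0},
  {"gripper": -1, "delta_pos": [0, 0, 95], "roll": 0},
  {"gripper": -1, "delta_pos": [0, 0, 95], "roll": 0},
  {"gripper": -0.1, "delta_pos": [0, 0, 95], "roll": 0},
  {"gripper": 0.0, "delta_pos": [0, 0, 95], "roll": 0},
  {"gripper": 0.0, "delta_pos": [0, 0, 95], "roll": 0},
  {"gripper": 0.0, "delta_pos": [0, 0, 70], "roll": 0},
  {"gripper": 0.0, "delta_pos": [0, 0, 30], "roll": 0},
  {"gripper": 1, "delta_pos": [0, 0, -20], "roll": 0},
  {"gripper": 1, "delta_pos": [0, 0, -20], "roll": 0},
])

```text
time: 17.62
tool_pos: [0.6057, 0.0084, 0.1446]
eef_rot: [2.197, 2.235, 0.01]
ft_force: [0.3, 0.0, -0.1]
width: 0.9
gripper_force: 0.0
```

Run:
```python
from h import *
im=snap('wrist','w7.png')
goto(.4505,-.311,.14,87.5)
```

```text
delta [-316.9 -158.9    0.8] roll 0.061 yaw now 90.97 pos [0.6041 0.0086 0.1416] w 0.98 gf 0.0 q [-0.07  0.21  1.6   0.    1.33 -0.09] t 17.675
```

View pics/w7.png

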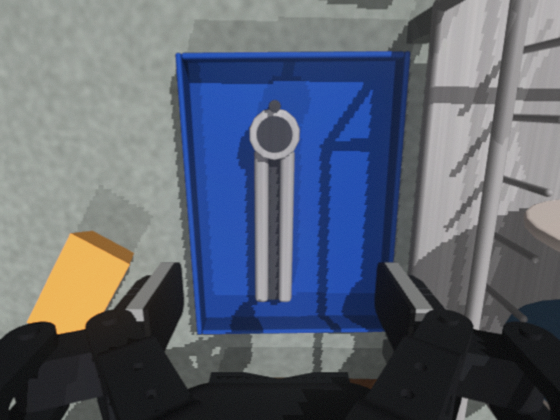

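The press lies flat inside the tray, head at (275,133), clear of every wall. Next is the dark loaf.

Emit:
move_arm([
  {"gripper": 1, "delta_pos": [-317, -159, 0], "roll": 0.05},
  {"gripper": 1, "delta_pos": [-317, -159, 0], "roll": 0.05},
  {"gripper": 1, "delta_pos": [-317, -159, 0], "roll": 0.05},
  {"gripper": 1, "delta_pos": [-317, -159, 0], "roll": 0.05},
  {"gripper": 1, "delta_pos": [-317, -159, 0], "roll": 0.05},
  {"gripper": 1, "delta_pos": [-317, -159, 0], "roll": 0.05},
  {"gripper": 1, "delta_pos": [-317, -159, 0], "roll": 0.05},
  {"gripper": 1, "delta_pos": [-317, -159, 0], "roll": 0.05},
])

```text
time: 18.68
tool_pos: [0.448, -0.3101, 0.1371]
eef_rot: [-2.257, -2.182, -0.0]
ft_force: [0.8, 0.6, 0.2]
width: 1.002
gripper_force: 0.0
```

```bash
cat >> m.py <<'E'
def loaf(im,f,box,z):
    m=seg(im,box,f); r=rect(m); W=px2w(im,cv2.boxPoints(r),z); a=sorted((W[1]-W[0],W[2]-W[1]),key=np.linalg.norm)
    return W.mean(0).round(4),[round(np.linalg.norm(x)*1e3,1) for x in a],round(np.degrees(np.arctan2(a[1][1],a[1][0]))%180,1),[round(x) for x in r[0]+r[1]]
E
python3 - <<'E'
from m import *
im=snap('wrist','w8.png')
for z in(0,.028): print(loaf(im,dark,(190,110,400,300),z))
print(w2px(im,[(.4505,-.311,.028)]))
cv2.imwrite('pics/w8c.png',cv2.resize(im['pixels'][80:340,150:410,::-1],(520,520)))
goto(.4505,-.311,.018,88)
E
```

```text
(array([ 0.4524, -0.3196,  0.    ]), [np.float64(42.0), np.float64(89.0)], np.float64(87.1), [286, 210, 58, 113])
(array([ 0.4522, -0.3115,  0.028 ]), [np.float64(37.6), np.float64(79.6)], np.float64(87.1), [286, 210, 58, 113])
[[283.51784541 212.34923367]]
delta [ -1.3   2.3 119.3] roll 0.002 yaw now 88.14 pos [ 0.4483 -0.3098  0.1373] w 0.999 gf 0.0 q [-0.7   0.06  1.76  0.    1.32 -0.67] t 18.725
```

View pics/w8c.png

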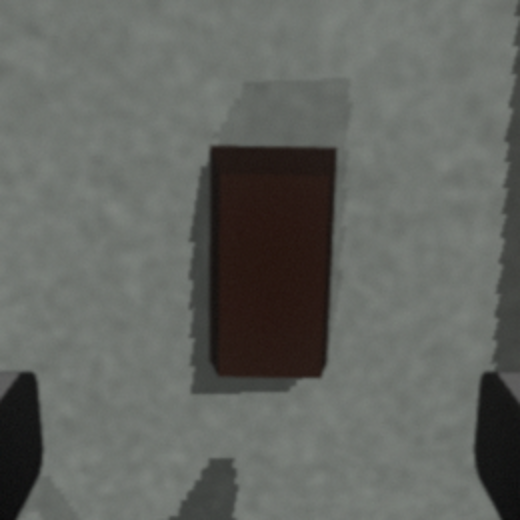

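The crop shows the top face from (219,174) to (328,377), with the end face above it. I'll fix the centre along the length from these edges.

Run:
```python
from m import *
im=load('w8.png'); f=lambda L:np.array(L)/2+[150,80]-.25
print(px2w(im,f([(221,174),(331,174),(323,377),(218,377)]),.028).round(4))
print(px2w(im,f([(211,148),(335,148)]),0).round(4))
t=load('top0.png'); m=seg(t,(350,212,398,242),dark); v,u=np.nonzero(m)
r=int(np.median(v)); print(u[v==r].min(),u[v==r].max(), px2w(t,[(u[v==r].max()+.5,r)],.028),px2w(t,[(u[v==r].min()-.5,r)],0))
```

```text
[[ 0.4362 -0.2794  0.028 ]
 [ 0.4722 -0.2807  0.028 ]
 [ 0.4688 -0.3528  0.028 ]
 [ 0.4317 -0.3515  0.028 ]]
[[ 0.4314 -0.2742  0.    ]
 [ 0.4763 -0.2757  0.    ]]
356 391 [[ 0.4479605  -0.35127597  0.028     ]] [[ 0.45163278 -0.27554121  0.        ]]
```

Emit:
move_arm([
  {"gripper": 1, "delta_pos": [-6.5, 4, 50], "roll": 0.02},
  {"gripper": 1, "delta_pos": [-6.5, 4, 95], "roll": 0.02},
  {"gripper": 1, "delta_pos": [-6.5, 4, 112], "roll": 0.02},
  {"gripper": 0.5, "delta_pos": [-6.5, 4, 120], "roll": 0.02},
  {"gripper": 0.3, "delta_pos": [-6.5, 4, 120], "roll": 0.02},
  {"gripper": -1, "delta_pos": [-6.5, 4, 120], "roll": 0.02},
  {"gripper": -1, "delta_pos": [-6.5, 4, 120], "roll": 0.02},
  {"gripper": -1, "delta_pos": [-6.5, 4, 120], "roll": 0.02},
  {"gripper": -1, "delta_pos": [-6.5, 4, 120], "roll": 0.02},
])

```text
time: 19.85
tool_pos: [0.4535, -0.3186, 0.0208]
eef_rot: [2.277, 2.159, 0.001]
ft_force: [-1.1, 1.9, 5.5]
width: 0.462
gripper_force: 60.1
```

```bash
python3 -c "
from h import *
goto(.625,-.2525,.12,90);print(env.state()['ft_force'])"
```

```text
delta [ 74.9 168.  -98.9] roll -0.053 yaw now 86.96 pos [ 0.4535 -0.3186  0.0208] w 0.462 gf 60.1 q [-0.71  0.23  1.81  0.    1.1  -0.65] t 19.85
[-1.07303917  1.88184777  5.46666492]
```

Emit:
move_arm([
  {"gripper": -1, "delta_pos": [0, 0, -40], "roll": 0},
  {"gripper": -1, "delta_pos": [0, 0, -80], "roll": 0},
  {"gripper": -1, "delta_pos": [20, 50, -99], "roll": -0.053},
  {"gripper": -1, "delta_pos": [45, 100, -99], "roll": -0.053},
  {"gripper": -1, "delta_pos": [65, 145, -99], "roll": -0.053},
  {"gripper": -1, "delta_pos": [73, 168, -99], "roll": -0.053},
  {"gripper": -1, "delta_pos": [73, 168, -99], "roll": -0.053},
  {"gripper": -1, "delta_pos": [73, 168, -99], "roll": -0.053},
])

```text
time: 20.85
tool_pos: [0.6235, -0.2539, 0.1179]
eef_rot: [2.221, 2.221, -0.0]
ft_force: [-0.8, 0.4, -1.1]
width: 0.467
gripper_force: 60.5
```

Run:
```python
from m import *
im=snap('wrist','w9.png'); cv2.imwrite('pics/w9c.png',im['pixels'][:,:,::-1])
goto(.625,-.254,.0515,90);print(env.state()['ft_force'])
```

```text
delta [ 0.1  1.8 66.3] roll -0.001 yaw now 89.97 pos [ 0.6232 -0.2541  0.1178] w 0.465 gf 60.5 q [-0.46  0.41  1.4  -0.    1.34 -0.46] t 20.9
[-0.11691895  0.48515869 -1.00423586]
```

View pics/w9.png

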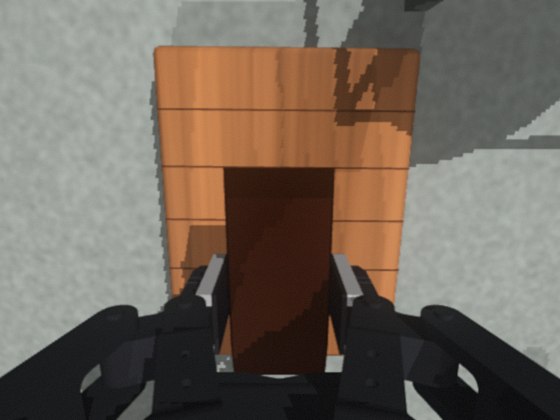

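The dark loaf is level in the grip above the board (its front edge at (280,168)), still centred between the pads.

Emit:
move_arm([
  {"gripper": -1, "delta_pos": [0, 1.5, 35], "roll": 0},
  {"gripper": -1, "delta_pos": [0, 1.5, 58], "roll": 0},
  {"gripper": -1, "delta_pos": [0, 1.5, 64], "roll": 0},
  {"gripper": -1, "delta_pos": [0, 1.5, 66], "roll": 0},
  {"gripper": -1, "delta_pos": [0, 1.5, 66], "roll": 0},
])

```text
time: 21.52
tool_pos: [0.6259, -0.254, 0.0522]
eef_rot: [2.221, 2.22, 0.001]
ft_force: [0.7, -0.2, -1.6]
width: 0.461
gripper_force: 60.4
```

```bash
python3 -c "
from h import *
goto(.625,-.254,.0508,90);print(env.state()['ft_force'])"
```

```text
delta [-0.  -0.9  1.4] roll -0.0 yaw now 89.99 pos [ 0.6259 -0.254   0.0522] w 0.461 gf 60.4 q [-0.46  0.48  1.43 -0.    1.23 -0.46] t 21.525
[ 0.69471155 -0.21703423 -1.64718694]
```

Lower the last 1 to 2 mm, release and lift.

Emit:
move_arm([
  {"gripper": -1, "delta_pos": [0, 0, 1.5], "roll": 0},
  {"gripper": -1, "delta_pos": [0, 0, 1.5], "roll": 0},
  {"gripper": 0.1, "delta_pos": [0, 0, 1], "roll": 0},
  {"gripper": 0.4, "delta_pos": [0, 0, 0], "roll": 0},
  {"gripper": 0.5, "delta_pos": [0, 0, 0], "roll": 0},
  {"gripper": 0.5, "delta_pos": [0, 0, -25], "roll": 0},
  {"gripper": 0.5, "delta_pos": [0, 0, -70], "roll": 0},
  {"gripper": 1, "delta_pos": [0, 0, -120], "roll": 0},
  {"gripper": 1, "delta_pos": [0, 0, -120], "roll": 0},
])

```text
time: 22.65
tool_pos: [0.6284, -0.2551, 0.1781]
eef_rot: [2.214, 2.214, 0.005]
ft_force: [-0.0, -0.3, -0.4]
width: 1.002
gripper_force: 0.0
```

Run:
```python
from m import *
im=snap('wrist','w10.png'); t=snap('top','top2.png')
b=im['pixels'][:,:,::-1]; cv2.imwrite('pics/w10c.png',cv2.resize(b[60:360,100:450],None,fx=2,fy=2))
goto(.457,-.06,.14,58)
```

```text
delta [ 193.8 -168.8   31.7] roll 0.559 yaw now 90.0 pos [ 0.6257 -0.2538  0.1721] w 0.995 gf 0.0 q [-0.46  0.37  1.34 -0.    1.43 -0.46] t 22.75
```

View pics/w10c.png

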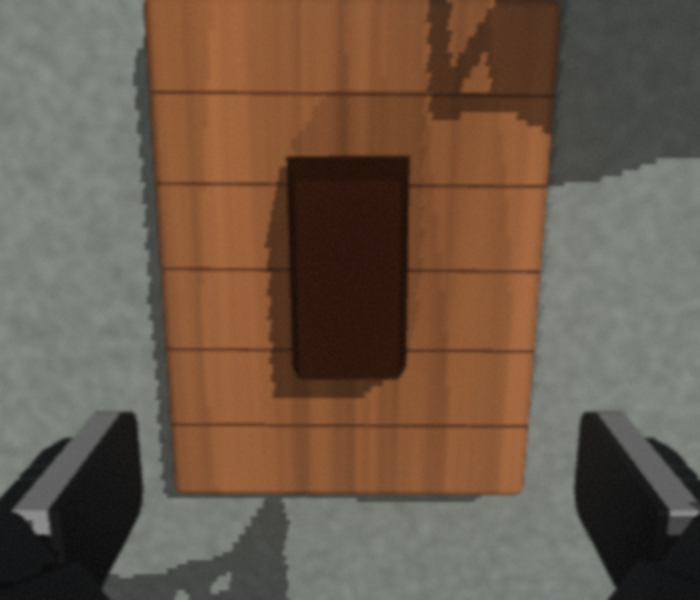

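The dark loaf lies flat on the board, its top face spanning about (293,182) to (405,377) in the crop. I'll work out its exact centre.

Run:
```python
from m import *
im=load('w10.png'); f=lambda L:np.array(L)/2+[100,60]-.25
W=px2w(im,f([(294,182),(406,182),(403,378),(299,378)]),.058); print(W.round(4),W.mean(0).round(4))
print(px2w(im,f([(288,157),(409,157)]),.03).round(4))
print('board near',px2w(im,f([(177,493),(521,493)]),.03).round(4))
```

```text
[[ 0.6074 -0.2163  0.058 ]
 [ 0.6452 -0.2163  0.058 ]
 [ 0.6454 -0.2875  0.058 ]
 [ 0.6075 -0.2873  0.058 ]] [ 0.6264 -0.2518  0.058 ]
[[ 0.6032 -0.2104  0.03  ]
 [ 0.6483 -0.2104  0.03  ]]
board near [[ 0.5523 -0.3508  0.03  ]
 [ 0.6987 -0.3517  0.03  ]]
```

Emit:
move_arm([
  {"gripper": 1, "delta_pos": [194, -169, 0], "roll": 0.559},
  {"gripper": 1, "delta_pos": [194, -169, 0], "roll": 0.559},
  {"gripper": 1, "delta_pos": [194, -169, 10], "roll": 0.559},
  {"gripper": 1, "delta_pos": [194, -169, 20], "roll": 0.559},
  {"gripper": 1, "delta_pos": [194, -169, 30], "roll": 0.559},
  {"gripper": 1, "delta_pos": [194, -169, 30], "roll": 0.559},
  {"gripper": 1, "delta_pos": [194, -169, 30], "roll": 0.559},
])

```text
time: 23.62
tool_pos: [0.4572, -0.0604, 0.1416]
eef_rot: [2.748, 1.521, 0.0]
ft_force: [-0.5, 0.3, 0.6]
width: 1.002
gripper_force: 0.0
```

Run:
```python
from m import *
im=snap('wrist','w11.png')
top=lambda h:gold(h)&(h[...,2]>160)
print(loaf(im,gold,(150,80,420,330),.028),loaf(im,top,(150,80,420,330),.028))
cv2.imwrite('pics/w11c.png',cv2.resize(im['pixels'][80:340,150:410,::-1],(520,520)))
goto(.457,-.06,.018,58)
```

```text
(array([ 0.4573, -0.0596,  0.028 ]), [np.float64(44.3), np.float64(83.3)], np.float64(60.6), [279, 205, 117, 67]) (array([ 0.4573, -0.0595,  0.028 ]), [np.float64(44.2), np.float64(83.1)], np.float64(60.5), [279, 205, 117, 67])
delta [  0.2  -0.8 123.9] roll -0.001 yaw now 57.92 pos [ 0.4574 -0.0606  0.1419] w 1.0 gf 0.0 q [-0.24 -0.18  1.98 -0.    1.34  0.32] t 23.675
```

View pics/w11c.png

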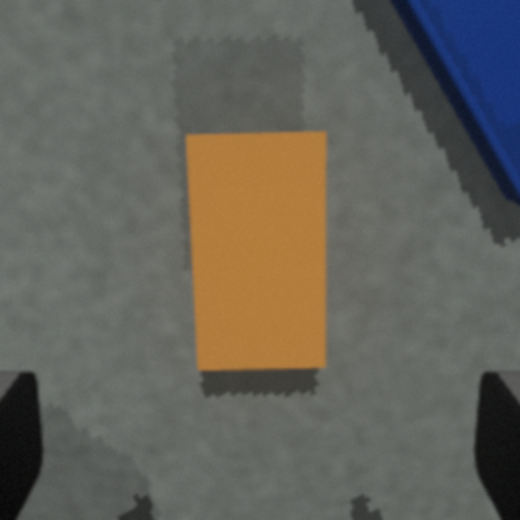

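Run:
```python
from m import *
im=load('w11.png'); f=lambda L:np.array(L)/2+[150,80]-.25
W=px2w(im,f([(187,134),(327,131),(325,368),(198,370)]),.028); print(W.mean(0).round(4)); a=W[0]+W[1]-W[2]-W[3]; b=W[1]+W[2]-W[0]-W[3]
print(np.linalg.norm(a)/2,np.linalg.norm(b)/2,np.degrees(np.arctan2(a[1],a[0])),np.degrees(np.arctan2(b[1],b[0])))
c=W.mean(0); yaw=np.degrees(np.arctan2(a[1],a[0])); goto(c[0],c[1],.018,yaw)
```

```text
[ 0.4577 -0.0598  0.028 ]
0.08420582079938634 0.0458048240653912 58.97658757459344 -31.01146882524712
delta [  0.8  -0.3 123.9] roll -0.018 yaw now 57.92 pos [ 0.4574 -0.0606  0.1419] w 1.0 gf 0.0 q [-0.24 -0.18  1.98 -0.    1.34  0.32] t 23.675
```

The golden loaf's top is 84 x 46 mm at yaw 59°, centred at (0.458, -0.060), which agrees with the given size.

Emit:
move_arm([
  {"gripper": 1, "delta_pos": [2.5, 0, 50], "roll": -0.018},
  {"gripper": 1, "delta_pos": [2.5, 0, 95], "roll": -0.018},
  {"gripper": 1, "delta_pos": [2.5, 0, 115], "roll": -0.018},
  {"gripper": 0.6, "delta_pos": [2.5, 0, 123], "roll": -0.018},
  {"gripper": 0.4, "delta_pos": [2.5, 0, 123], "roll": -0.018},
  {"gripper": -1, "delta_pos": [2.5, 0, 123], "roll": -0.018},
  {"gripper": -1, "delta_pos": [2.5, 0, 123], "roll": -0.018},
  {"gripper": -1, "delta_pos": [2.5, 0, 123], "roll": -0.018},
  {"gripper": -1, "delta_pos": [2.5, 0, 123], "roll": -0.018},
])

```text
time: 24.8
tool_pos: [0.4591, -0.0579, 0.0201]
eef_rot: [2.732, 1.546, 0.003]
ft_force: [-0.8, -0.4, 5.3]
width: 0.506
gripper_force: 60.5
```

```bash
python3 -c "
from h import *
goto(.6264,-.2518,.15,0);print(env.state()['ft_force'])
goto(.4577,-.0598,.028,0)"
```

```text
delta [ -79.9  243.7 -129.2] roll 1.03 yaw now 59.01 pos [ 0.4591 -0.0579  0.0201] w 0.506 gf 60.5 q [-0.24  0.    2.06 -0.    1.07  0.3 ] t 24.8
[-0.7770872  -0.42192949  5.30071103]
delta [-2.3 -0.2 -7.9] roll 1.03 yaw now 59.01 pos [ 0.4591 -0.0579  0.0201] w 0.506 gf 60.5 q [-0.24  0.    2.06 -0.    1.07  0.3 ] t 24.8
```

Emit:
move_arm([
  {"gripper": -1, "delta_pos": [0, 0, -45], "roll": 0},
  {"gripper": -1, "delta_pos": [0, 0, -95], "roll": 0.15},
  {"gripper": -1, "delta_pos": [-20, 60, -129], "roll": 0.33},
  {"gripper": -1, "delta_pos": [-40, 115, -129], "roll": 0.5},
  {"gripper": -1, "delta_pos": [-55, 165, -129], "roll": 0.68},
  {"gripper": -1, "delta_pos": [-70, 215, -129], "roll": 0.86},
  {"gripper": -1, "delta_pos": [-79, 240, -129], "roll": 1.03},
  {"gripper": -1, "delta_pos": [-79, 245, -129], "roll": 1.03},
  {"gripper": -1, "delta_pos": [-79, 245, -129], "roll": 1.03},
  {"gripper": -1, "delta_pos": [-79, 245, -129], "roll": 1.03},
])

```text
time: 26.05
tool_pos: [0.6266, -0.2503, 0.1476]
eef_rot: [-3.141, -0.004, 0.0]
ft_force: [-0.5, 0.1, -1.0]
width: 0.502
gripper_force: 61.5
```

Run:
```python
from m import *
im=snap('wrist','w12.png')
goto(.6287,-.2518,.0785,0);print(env.state()['ft_force'])
s=env.state()['tool_pos']; z=s[2]+.008
print(w2px(im,[s+[-.0023+dx,dy,z-s[2]] for dx in(.042,) for dy in(-.023,.023)]))
```

```text
delta [ 2.1  1.5 69.1] roll 0.002 yaw now 0.12 pos [ 0.6266 -0.2503  0.1476] w 0.502 gf 61.5 q [-0.46  0.39  1.37  0.    1.39  1.11] t 26.1
[ 0.17661602 -0.32862729 -1.09916738]
[[347.32769415 192.47493192]
 [211.26762586 192.24469196]]
```

View pics/w12.png

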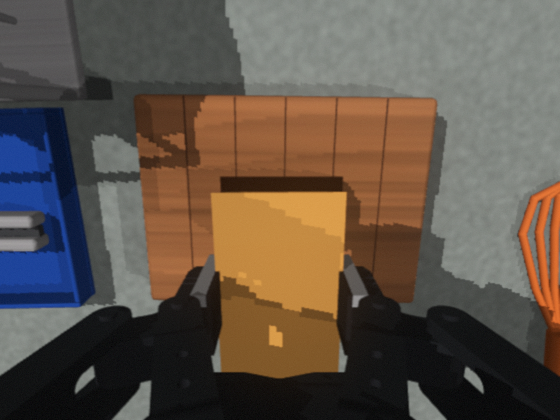

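The golden loaf is gripped level, with its front edge at row 192 as predicted and lined up over the dark one.

Emit:
move_arm([
  {"gripper": -1, "delta_pos": [1, 1, 35], "roll": 0},
  {"gripper": -1, "delta_pos": [1, 1, 58], "roll": 0},
  {"gripper": -1, "delta_pos": [1, 1, 65], "roll": 0},
  {"gripper": -1, "delta_pos": [1, 1, 67], "roll": 0},
  {"gripper": -1, "delta_pos": [1, 1, 67], "roll": 0},
])

```text
time: 26.72
tool_pos: [0.6286, -0.2526, 0.0817]
eef_rot: [3.141, 0.0, 0.003]
ft_force: [-0.3, 0.5, -0.6]
width: 0.508
gripper_force: 61.5
```

```bash
python3 -c "
from h import *
goto(.6287,-.2518,.0782,0);print(env.state()['ft_force'])"
```

```text
delta [ 0.  -0.8  3.5] roll 0.0 yaw now 0.01 pos [ 0.6286 -0.2526  0.0817] w 0.508 gf 61.5 q [-0.46  0.45  1.41 -0.    1.28  1.11] t 26.725
[-0.30702237  0.46866559 -0.57619545]
```

Emit:
move_arm([
  {"gripper": -1, "delta_pos": [0, -0.8, 2], "roll": 0},
  {"gripper": -1, "delta_pos": [0, -0.8, 3], "roll": 0},
  {"gripper": -1, "delta_pos": [0, -0.8, 3], "roll": 0},
])

```text
time: 27.1
tool_pos: [0.6284, -0.2516, 0.0782]
eef_rot: [3.141, -0.0, 0.002]
ft_force: [-1.8, 0.9, 4.9]
width: 0.502
gripper_force: 61.9
```

```bash
python3 -c "
from h import *
goto(.6287,-.2518,.0782,0);print(env.state()['ft_force'])"
```

```text
delta [0.3 0.2 0. ] roll -0.0 yaw now -0.01 pos [ 0.6284 -0.2516  0.0782] w 0.502 gf 61.9 q [-0.46  0.46  1.41  0.    1.27  1.11] t 27.1
[-1.77220195  0.90563012  4.85308465]
```

The loaf is in contact at 5 N and on target, so I release it, lift and back off.

Emit:
move_arm([
  {"gripper": 0.1, "delta_pos": [0, 0, -0.5], "roll": 0},
  {"gripper": 0.3, "delta_pos": [0, 0, -0.5], "roll": 0},
  {"gripper": 0.6, "delta_pos": [0, 0, -0.5], "roll": 0},
  {"gripper": 0.8, "delta_pos": [0, 0, -0.5], "roll": 0},
  {"gripper": 0.8, "delta_pos": [0, 0, -20], "roll": 0},
  {"gripper": 0.8, "delta_pos": [0, 0, -60], "roll": 0},
  {"gripper": 0.8, "delta_pos": [-30, 0, -110], "roll": 0},
  {"gripper": 0.8, "delta_pos": [-80, 0, -130], "roll": 0},
  {"gripper": 0.8, "delta_pos": [-130, 0, -130], "roll": 0},
  {"gripper": 0.8, "delta_pos": [-150, 0, -130], "roll": 0},
  {"gripper": 0.8, "delta_pos": [-150, 0, -130], "roll": 0},
])

```text
time: 28.48
tool_pos: [0.4775, -0.2519, 0.2092]
eef_rot: [3.14, -0.002, 0.003]
ft_force: [0.1, -0.5, 0.7]
width: 0.902
gripper_force: 0.0
```

Run:
```python
from m import *
s=snap('side','s9.png')['pixels'][:,:,::-1]; t=snap('top','t9.png')['pixels'][:,:,::-1]
cv2.imwrite('pics/f.png',np.vstack([cv2.resize(t[95:255,70:420],(700,320)),cv2.resize(s[120:260,130:436],(612,280))[:, :700] if 0 else cv2.copyMakeBorder(cv2.resize(s[120:260,130:436],(612,280)),0,0,0,88,0)]))
```

```text
(no output)
```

View pics/f.png

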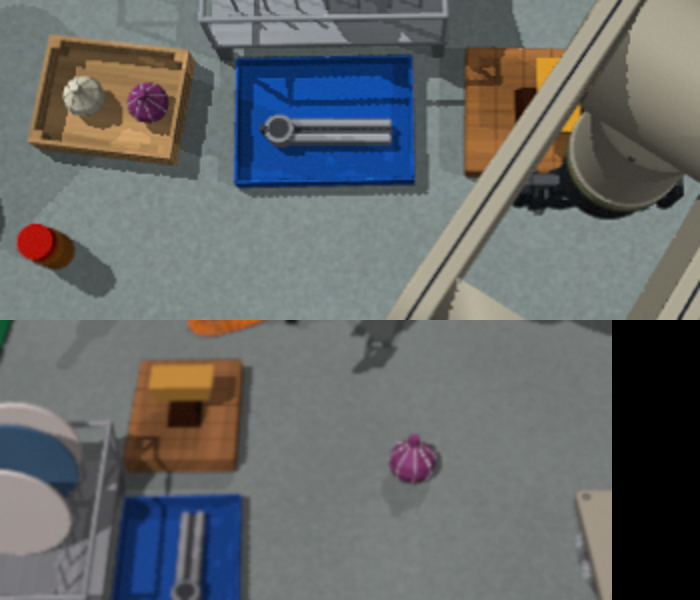

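The top and side views show both bulbs standing in the basket, the press in the tray, and the golden loaf level across the dark one. Last, a numeric check of the golden top face, then I hand in.

Run:
```python
from m import *
im=load('s9.png'); lit=lambda h:gold(h)&(h[...,2]>150)&(h[...,1]>190)
m=seg(im,(198,135,245,165),gold); v,u=np.nonzero(m); print('bbox',u.min(),u.max(),v.min(),v.max())
P=lambda c,L,W,z:[(c[0]+a*L/2,c[1]+b*W/2,z) for a in(-1,1) for b in(-1,1)]
p=w2px(im,P((.6264,-.2518),.084,.046,.086)+P((.6264,-.2518),.072,.036,.058)); print(p[:4].round(1),'bbox',p.min(0),p.max(0))
```

```text
bbox 198 244 141 164
[[236.  141.6]
 [235.  153. ]
 [205.2 142. ]
 [203.4 153.4]] bbox [203.38987647 141.5698656 ] [235.98808733 159.864571  ]
```

```bash
python3 -c "
from rig import env
print(env.hand_in())"
```

```text
the job is handed in; nothing more can be done
None
```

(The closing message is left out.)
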